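# Switch the seesaw on the ball sorter and release the balls

### The job

The wooden ball sorter's seesaw trough now tips to one tray: with the fingertips, press its raised blue pad down so that it rocks right over its pivot and stays tipped to the other side. Then push the red stop's peg sideways until the stop is fully open, so that all three waiting balls roll down into the other tray. Don't touch the balls with the robot, leave the other things on the bench where they are, and finish clear of everything.

Things in the scene. Friction and masses are not known exactly. Their poses are not given: they have to be found in the camera images.
- sorter: Plywood ball sorter, fixed; base board 380 x 540 x 12 mm. Origin on the bench under the seesaw's pivot; x points up the feed ramp, away from the robot (within 0.25 rad), y left, z up. Seesaw trough 260 mm along y, 86 wide, pivot 100 mm high with its axis along x. Ramp lane 42 mm wide, from x = 45 (floor 127 high) to 242 mm, slope 0.17 rad. Tray at each seesaw end: green left (+y), yellow right.
- gate (a joint): Seesaw tilt, -0.28 to +0.28 rad (end stops). Positive: left end (+y) up, balls run to the yellow right tray; negative: right end up, balls run to the green left tray. A steel disc (44 mm, centre 75 mm above the pivot, on the trough's front wall) makes it fall to an end by itself past the middle; under 1 N on a pad rocks it. At the start it rests at either end or falls there at once.
- pad_left (a point): Centre of the upper face of the blue press pad at the seesaw's left end: flat plate 52 (x) by 44 (y) by 6 mm on the robot's side of the trough, 69 mm nearer the robot than the pivot's centre and 115 mm to the left. About 135 mm above the bench when raised, 71 mm when down. Axes turn with the seesaw.
- pad_right (a point): The same for the blue press pad at the right end (115 mm to the right).
- stop (a joint): Travel of the red sliding stop, m: 0 shut (blade across the lane) to 0.055 fully open. Slides only to the sorter's left (+y of the sorter); about 1 N of friction, stays where it is left. The balls can pass from about 0.042.
- peg_top (a point): Centre of the top of the red peg on the stop, moving with it: 16 mm diameter, 50 mm tall above a red cross bar (120 mm along y, 10 mm thick), nothing beside it above the bar. Leans 0.17 rad, top towards the robot; top 238 mm above the bench, foot 49 mm lower and 9 mm farther from the robot. Push it to the sorter's left from its right side.
- tray_left (a point): Centre of the inner floor of the green left tray: inside 132 (x) by 117 mm (y), floor 18 mm above the bench, walls 38 mm above that floor (outer wall 83 mm). Axes as the sorter's.
- tray_right (a point): The same for the yellow right tray.
- ball1: Ball 36 mm in diameter, 18 g, pale wood, waiting first behind the stop on the ramp. Origin at its centre.
- ball2: The same, orange, second in the queue.
- ball3: The same, dark wood, last in the queue.
- tape: Loose roll of white tape, 72 mm outside diameter, 20 mm high, lying flat on the bench; origin under its centre. Leave alone.
- sharpener: Small blue pencil sharpener block 26 x 18 x 14 mm, lying loose on a front corner of the sorter's base board; origin under its centre. Leave alone.
- glue: White glue bottle with red cap, 44 mm diameter, 110 mm high, upright on the bench; origin under its centre. Leave alone.
- bench_pin: Loose wooden sawing board with a slot, 130 x 80 x 16 mm, lying on the sorter's base board left of the ramp; origin on its underside. Leave alone.
- pencil: Blue pencil 150 mm long, 8 mm thick, lying on the base board right of the ramp; origin under its middle. Leave alone.

How it is judged:
By the outcome, as a careful person would: the job done as asked, in the order asked, and still so for the second after the job is handed in, with the robot touching nothing.
It also fails if it takes over 48 s, if anything falls off the work surface, if the arm or the gripper's body presses on something with over 40 N, if the wrist force passes 120 N, or if a joint passes its speed limit or range.

### The arm

A 6-joint arm with a two-finger parallel gripper is mounted at the origin on the work surface. World frame = base frame: x ahead of the robot, y to its left, z up, the work surface at z = 0. Lengths are in m, angles in rad, forces in N, time in s.
With the tool pointing down it reaches from about 0.35 to 0.775 m from the base axis. Payload 7.3 kg.
Tool frame: the origin (TCP) lies between the finger pads; the fingertips stand 14 mm ahead of it and the grasp point (between the pads) lies 5 mm behind it; z points along the fingers, y is the direction in which the jaws open and shut (so a half turn about z gives the same grasp; the last joint's range is limited). The gripper opens to 92 mm and grips with 3 to 60 N. Pads are 19 mm wide; open, the fingers measure 130 mm over their backs; the gripper's body (75 mm by 190 mm) begins 47 mm behind the grasp point.
Start: joints at [1.083, 0.342, 1.524, -0, 1.275, -0.146], TCP at [0.176, 0.495, 0.241] pointing down, gripper open.
Joint ranges: [-2.53, 2.53], [-0.77, 2.02], [0.04, 2.7], [-1, 4.14], [0.28, 2.66], [-3.11, 3.11]. Speed limits (rad/s): [2.57, 2.57, 3.14, 3.14, 3.14, 3.14].

### API

Orientations are given as [roll, pitch, yaw] about the fixed x, y, z axes, in that order (R = Rz(yaw) Ry(pitch) Rx(roll)).
In Python, from cell import robot gives the robot as it stands.
- The arm moves only by the shell command python3 -m creep 'ROWS' [FORCE]. ROWS is JSON, a list that holds one entry, the list of rows, each a list of 7 numbers: the shift along the tool's x, y, z in cm, then the turn, a rotation vector about the tool's x, y, z in degrees, then the gripper command: -1 is shut, 1 is fully open, values between are in proportion. In form: [[[tx, ty, tz, wx, wy, wz, gripper], ...]]. A call has 1 to 8 rows; each row is the pose to reach, as a shift and turn from the pose measured when the call began, along the tool's axes at that moment; what a row does not reach only later rows make up. A row lasts 1/10 s, in which the tool goes at most 50 mm and 8.59 degrees, less where a joint would pass 70% of its speed; a pose out of reach is approached as far as the arm can. A call with a gripper value outside its range is refused whole. The fingers move at their own pace and stop on an object; FORCE is the grip in N (left out, the last holds). Time passes only in rows, so rows that repeat a pose let the fingers close. It gives the time, the measured TCP pose, the force and the opening at its end, in the units of the state.
- robot.observe(): the state, without advancing time (a new reading comes with each control period).
- robot.read_camera(name): name is "scene" or "top" or "wrist"; returns the picture (420x560x3 uint8, red, green, blue); there is no depth.
- robot.camera_params(name): a dict with "camera_matrix" (3x3 intrinsics, pixels), "k1" (the pictures are not rectified: a ray, as slopes to the right and down, at radius r is drawn at 1 + k1 r^2 times it, then the intrinsics apply), "R" (3x3) and "t" (3): a world point X has camera coordinates R X + t. Camera axes: x right, y down, z forward; pixel columns grow to the right and rows downward; lengths in m; the calibration is good to about 2 mm. A picture is of the moment at which its call begins: read the wrist's pose just before it. camera_params takes no time and is no camera call; for the wrist camera it gives the pose at the moment of the call.
- robot.hand_in(): hands the job in, once; it reports no verdict.
Trained networks look in the newest picture that a camera, given by its name, has taken for a name from the list of things; names that differ only in an ending like _2 or _b are one class to them, and where a whole thing is asked for, a point or a joint stands for the part that bears it (a point fixed in the world has none). Each returns a list of dicts, best first, with "score" (0 to 1); they miss things now and then, are a little off and sometimes report something else, mostly with a low value. They report only what shows in the picture. A call takes as long as a camera call.
- robot.look_for(camera, label): "centre" ([x, y, z] in m, in the coordinates of the camera as it stood for that picture, good to about 4 mm: the middle of the surface that is visible of it).
- robot.masks_of(camera, label): "mask" (420x560 bool, what is visible of it).
The state is a dict: "time": time; "qpos": joint angles; "qvel": joint speeds; "joint_efforts": joint torques, N m; "tool_pos": TCP position; "tool_rot": TCP orientation; "contact_force": force on the tool from outside, world axes, zero at the start; "torque": the same for the moment, N m; "opening": finger opening in m.
Only numpy, scipy, OpenCV 4.12 (cv2) and the standard library are available. Lean on these libraries where they do the work, as an engineer would, in place of code of your own. Each camera call takes 0.05 s, during which the arm holds its last target.

## Working session

There is one attempt and no reset: what is moved stays moved. The work goes in short steps, Python scripts to look and compute and a shell command to move; the robot and the scene stay as the last step left them, time stands still between calls to the robot, and variables do not carry over. Pictures are saved under pics/ and viewed, and the job is handed in when it is done.

```bash
mkdir -p pics; ls
python3 - <<'E'
from cell import robot
import cv2
for n in("scene","top"):
    im=robot.read_camera(n); cv2.imwrite(f"pics/{n}0.png",im[:,:,::-1])
    p=robot.camera_params(n); print(n,p)
print(robot.observe())
E
```

```text
pics
scene {'camera_matrix': array([[383.41619108,   0.        , 278.37594264],
       [  0.        , 383.41619108, 204.90097666],
       [  0.        ,   0.        ,   1.        ]]), 'k1': 0.022933475963889574, 'R': array([[-0.75269844,  0.65833642,  0.0061816 ],
       [ 0.55567551,  0.64030228, -0.53031851],
       [-0.35308608, -0.39573495, -0.84777595]]), 't': array([ 0.45027579, -0.2389931 ,  1.34281508])}
top {'camera_matrix': array([[402.51683695,   0.        , 281.28925568],
       [  0.        , 402.51683695, 215.90416702],
       [  0.        ,   0.        ,   1.        ]]), 'k1': -0.08623857764522772, 'R': array([[-0.01423696, -0.99988668, -0.00489315],
       [-0.99590913,  0.0146167 , -0.08917033],
       [ 0.08923175,  0.00360362, -0.99600437]]), 't': array([0.01297152, 0.61991722, 1.19194804])}
{'time': 0.1, 'qpos': array([ 1.08298462e+00,  3.42628802e-01,  1.52491508e+00, -8.65081227e-06,
        1.27540268e+00, -1.46013297e-01]), 'qvel': array([-0.00191196, -0.00040536, -0.00323672,  0.00166099,  0.00041805,
       -0.00194949]), 'joint_efforts': array([ 1.62165838e-03, -4.32005560e+01, -2.44694889e+01,  7.18976394e-02,
        5.26183995e-02, -5.27285795e-05]), 'tool_pos': array([0.17579608, 0.49432857, 0.24012927]), 'tool_rot': array([-3.14025195e+00, -1.88802160e-04,  2.79979664e+00]), 'contact_force': array([-0.10278396,  0.01803471, -1.24821765]), 'torque': array([-0.05475055,  0.02091048,  0.03190739]), 'opening': 0.09139502178393881}
```

View pics/scene0.png

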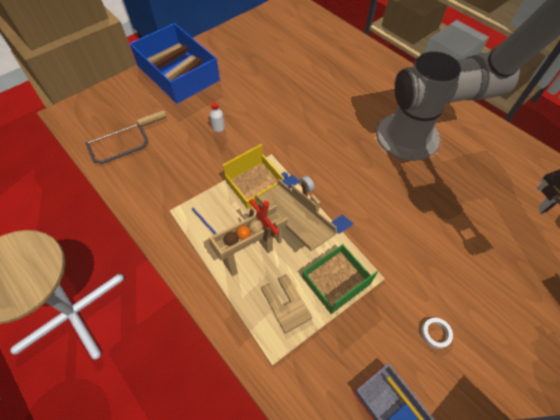

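View pics/top0.png

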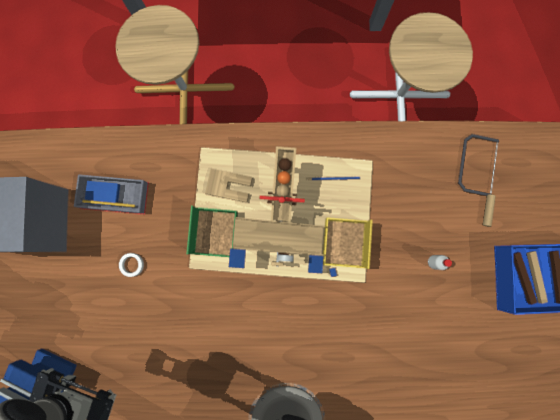

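```bash
cat > h.py <<'E'
from cell import robot
import numpy as np
def look(cam,labels,p=None):
    p=p or robot.camera_params(cam)
    o={}
    for l in labels:
        r=robot.look_for(cam,l)
        o[l]=[(round(d['score'],2),np.round(p['R'].T@(np.array(d['centre'])-p['t']),4).tolist()) for d in r[:3]]
        print(cam,l,o[l])
    return o
E
python3 - <<'E'
from h import *
look("top",["pad_left","pad_right","peg_top","ball1","ball2","ball3","tray_left","tray_right","gate","stop"])
look("scene",["pad_left","pad_right","peg_top","tray_left","tray_right"])
print(robot.observe()['time'])
E
```

```text
top pad_left [(0.6, [0.5464, 0.009, 0.1041]), (0.59, [0.6113, -0.0049, 0.0125])]
top pad_right [(0.69, [0.5423, 0.0124, 0.1084])]
top peg_top [(0.58, [0.6507, 0.0007, 0.1927])]
top ball1 [(0.66, [0.7122, -0.0059, 0.1801]), (0.6, [0.681, -0.003, 0.1715])]
top ball2 [(0.66, [0.7122, -0.0059, 0.1801]), (0.6, [0.681, -0.003, 0.1715])]
top ball3 [(0.66, [0.7122, -0.0059, 0.1801]), (0.6, [0.681, -0.003, 0.1715])]
top tray_left [(0.91, [0.6079, -0.0026, 0.0145])]
top tray_right [(0.84, [0.6066, -0.0058, 0.0107])]
top gate [(0.76, [0.5493, 0.0153, 0.1042]), (0.23, [0.6089, -0.0085, 0.0122])]
top stop [(0.66, [0.6501, 0.0032, 0.195])]
scene pad_left [(0.9, [0.5356, 0.0327, 0.1164])]
scene pad_right [(0.68, [0.5365, 0.0322, 0.1194])]
scene peg_top [(0.92, [0.6471, 0.0064, 0.1924])]
scene tray_left [(0.57, [0.6364, 0.0445, 0.01])]
scene tray_right [(0.65, [0.6422, 0.0404, 0.0148]), (0.62, [0.7159, -0.0005, 0.1803]), (0.25, [0.6506, 0.0043, 0.1915])]
0.85
```

The scene view shows the left pad at about (342,222) and the right pad at about (290,180), with the peg at (262,205). In the top view the pads are at (237,258) and (316,264), and the board's back edge runs (200,149)-(372,160). I'll zoom in and triangulate.

Run:
```python
import cv2
a=cv2.imread("pics/scene0.png")[130:330,160:390]; cv2.imwrite("pics/sz.png",cv2.resize(a,None,fx=3,fy=3,interpolation=cv2.INTER_CUBIC)[:600,:690])
a=cv2.imread("pics/top0.png")[140:290,180:380]; cv2.imwrite("pics/tz.png",cv2.resize(a,None,fx=4,fy=4,interpolation=cv2.INTER_CUBIC))
for n in("scene","top"):
    im=cv2.imread(f"pics/{n}0.png"); h=cv2.cvtColor(im,cv2.COLOR_BGR2HSV)
    for nm,m in(("blue",cv2.inRange(h,(105,150,60),(125,255,255))),("red",cv2.inRange(h,(0,180,120),(6,255,255)))):
        c,_,s,ce=cv2.connectedComponentsWithStats(m)
        for i in range(1,c):
            if s[i][4]>12 and 160<ce[i][0]<390 and 135<ce[i][1]<340: print(n,nm,s[i],ce[i].round(1))
```

```text
scene red [250 200  29  35 232] [264.9 214.9]
top blue [324 178  23   1  23] [335. 178.]
top blue [230 249  15  18 230] [236.6 257.9]
top blue [309 256  13  16 189] [315.1 263.9]
top blue [330 269   6   7  32] [332.6 272. ]
top red [260 196  44   6 108] [282.5 198.8]
```

View pics/sz.png

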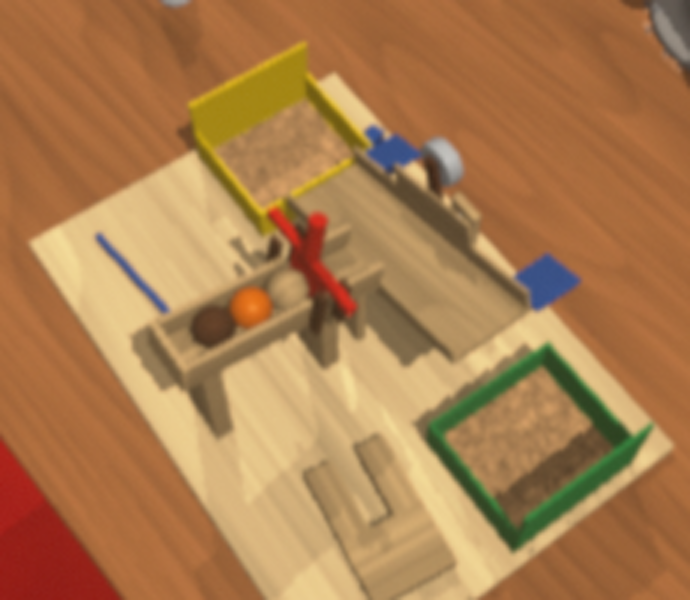

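View pics/tz.png

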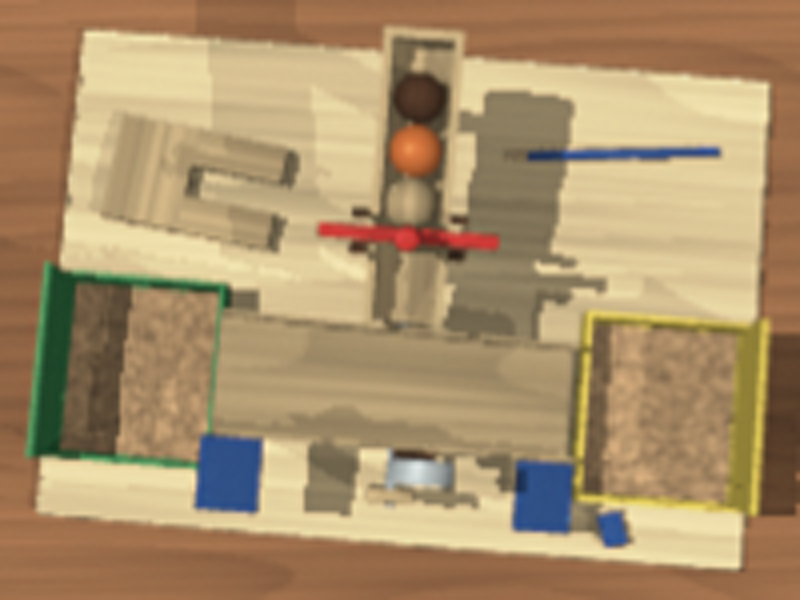

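```bash
cat >> h.py <<'E'
import cv2
def ray(cam,uv,p=None):
    p=p or robot.camera_params(cam); K=p['camera_matrix']; k1=p['k1']
    d=(np.array(uv,float)-K[:2,2])/K[0,0]; s=d.copy()
    for _ in range(20): s=d/(1+k1*(s@s))
    return -p['R'].T@p['t'], p['R'].T@np.array([s[0],s[1],1])
def atz(cam,uv,z,p=None):
    c,d=ray(cam,uv,p); return c+d*(z-c[2])/d[2]
def tri(obs):
    A=np.zeros((3,3));b=np.zeros(3)
    for cam,uv in obs:
        c,d=ray(cam,uv); d/=np.linalg.norm(d); P=np.eye(3)-np.outer(d,d); A+=P;b+=P@c
    return np.linalg.solve(A,b)
E
python3 - <<'E'
from h import *
pl=atz("top",(236.6,257.9),.135); pr=atz("top",(315.3,263.9),.071)
print(pl,pr, "scene",atz("scene",(342.7,223.7),.135),atz("scene",(291,180.7),.071))
print("tri L",tri([("top",(236.6,257.9)),("scene",(342.7,223.7))]),"R",tri([("top",(315.3,263.9)),("scene",(291,180.7))]))
pk=atz("top",(281.9,199.3),.238); print("peg",pk,atz("scene",(265.7,202.7),.238),tri([("top",(281.9,199.3)),("scene",(265.7,202.7))]))
d=pl-pr; print("dist",np.hypot(*d[:2]),"yaw",np.arctan2(-d[0],d[1]))
for uv in((200.7,148),(372,160.5),(365,282),(189.3,268)): print("board",atz("top",uv,.012))
print("gluetop",atz("top",(446,263),.11),"tape",atz("top",(131,265),.02), "sharp",atz("top",(332.8,272),.026))
E
```

```text
[0.49654632 0.12788007 0.135     ] [ 0.47520804 -0.09262737  0.071     ] scene [0.49320554 0.13366325 0.135     ] [ 0.47013468 -0.08949565  0.071     ]
tri L [0.49446681 0.13067538 0.13315392] R [ 0.47337938 -0.09028294  0.07372803]
peg [0.64310575 0.00111502 0.238     ] [0.64350729 0.00373337 0.238     ] [0.64291639 0.00169893 0.23515354]
dist 0.22153747003944604 yaw -0.0964686237534484
board [0.83911653 0.25393367 0.012     ]
board [ 0.79101442 -0.28170596  0.012     ]
board [ 0.41598737 -0.24753363  0.012     ]
board [0.46576078 0.28741219 0.012     ]
gluetop [ 0.47176649 -0.46133273  0.11      ] tape [0.47649953 0.46654728 0.02      ] sharp [ 0.4487331 -0.1483192  0.026    ]
```

Run:
```python
from h import *
im=cv2.imread("pics/top0.png")[330:420,0:140]; a=cv2.resize(im,None,fx=4,fy=4,interpolation=cv2.INTER_CUBIC)
w=robot.read_camera("wrist")[:,:,::-1]; cv2.imwrite("pics/w0.png",w)
cv2.imwrite("pics/tg.png",a)
o=robot.observe();p=robot.camera_params("wrist")
print(o['tool_pos'],"cam centre",-p['R'].T@p['t'],p['R'])
```

```text
[0.17596017 0.49463787 0.24073286] cam centre [0.1037392  0.52013877 0.38599687] [[ 3.34089098e-01  9.42541334e-01 -5.55852525e-04]
 [ 9.03108121e-01 -3.19942865e-01  2.86412787e-01]
 [ 2.69778050e-01 -9.61893848e-02 -9.58106156e-01]]
```

View pics/tg.png

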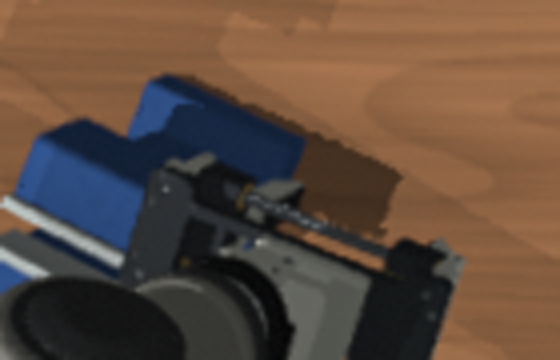

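View pics/w0.png

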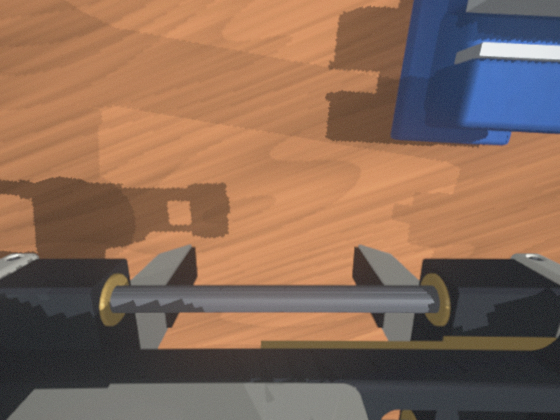

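The pads' 221 mm spacing matches the given 221, and the triangulated heights (133 and 74 mm) show the left pad is the raised one. The gripper body is long along the jaw axis. I'll put the jaws along the sorter's x to keep the body away from the disc, and approach over the left pad.

```bash
python3 -m creep '[[[-4,-2,0,0,0,4,-1],[-8.4,-4.6,0.5,0,0,12,-1],[-12.6,-7,1,0,0,20,-1],[-16.8,-9.3,1.5,0,0,28,-1],[-21,-11.6,2,0,0,36,-1],[-25.2,-14,2.5,0,0,44,-1],[-29.4,-16.3,3,0,0,52,-1],[-33.6,-18.6,3,0,0,60,-1]]]'
python3 - <<'E'
from h import *
o=robot.observe();print(o['qpos'],o['tool_rot'],o['opening'])
def frame():
    from scipy.spatial.transform import Rotation as R
    return R.from_euler('xyz',o['tool_rot']).as_matrix()
print(frame().T@(np.array([.494,.135,.200])-o['tool_pos'])*100)
y=o['tool_rot'][2]; print("turn deg about tool z needed", np.degrees(y-(1.571-.095)))
E
```

```text
time: 1.7
tool_pos: [0.4309, 0.205, 0.2103]
tool_rot: [-3.141, -0.0, 1.747]
contact_force: [0.9, 0.2, 0.1]
opening: 0.0322
[2.83123796e-01 2.84057127e-01 1.69805280e+00 2.20907925e-04
 1.16003125e+00 1.07119245e-01] [-3.14102562e+00 -1.42677300e-04  1.74671257e+00] 0.03217910077471259
[-7.9965656   4.98484084  1.03030647]
turn deg about tool z needed 15.51068778017403
```

```bash
python3 -m creep '[[[-3,2,0.3,0,0,6,-1],[-6,4,0.7,0,0,12,-1],[-8,5,1,0,0,15.5,-1],[-8,5,1,0,0,15.5,-1],[-8,5,1,0,0,15.5,-1],[-8,5,1,0,0,15.5,-1]]]'
python3 - <<'E'
from h import *
p=robot.camera_params("wrist")
cv2.imwrite("pics/w1.png",robot.read_camera("wrist")[:,:,::-1])
cv2.imwrite("pics/s1.png",cv2.resize(robot.read_camera("scene")[130:330,160:390,::-1],None,fx=3,fy=3))
E
```

```text
time: 2.3
tool_pos: [0.4935, 0.1358, 0.2005]
tool_rot: [-3.141, -0.0, 1.478]
contact_force: [-0.8, 0.4, -0.2]
opening: 0.0004
```

View pics/w1.png

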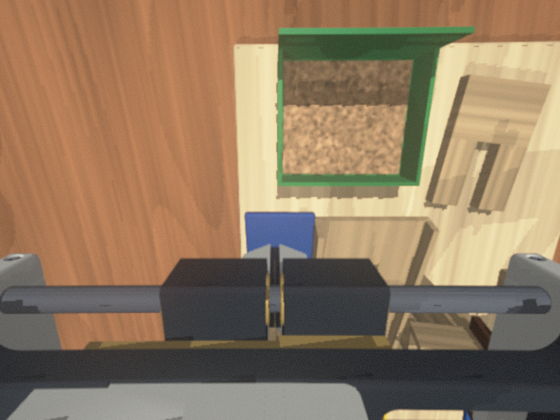

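View pics/s1.png

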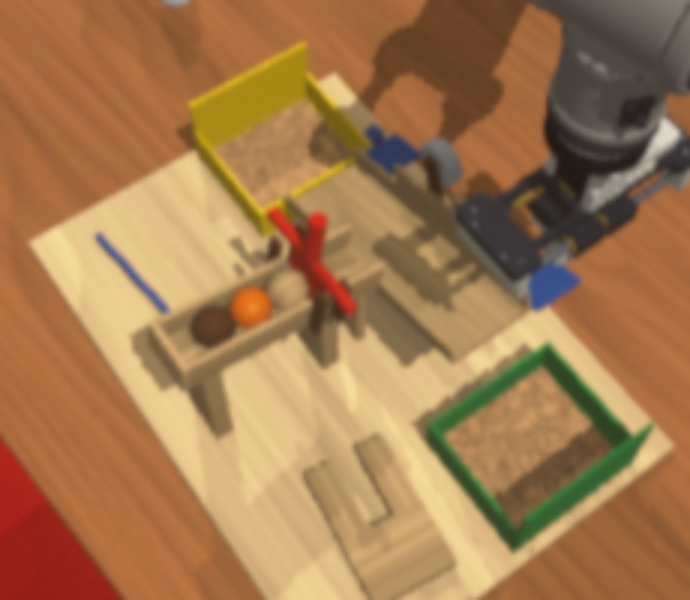

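Wrist view: the pad's outer edge runs (246,213)-(314,213), with the closed fingers at column 276 over it. Next I check the pad's position in the wrist frame.

Run:
```python
from h import *
for uv in((246,213),(314,213)): print(atz("wrist",uv,.141))
```

```text
[0.4754257  0.15258247 0.141     ]
[0.52446601 0.14811708 0.141     ]
```

```bash
python3 -m creep '[[[0,0,2.5,0,0,0,-1],[0,0,4,0,0,0,-1],[0,0,5,0,0,0,-1],[0,0,6,0,0,0,-1],[0,0,7,0,0,0,-1],[0,0,8,0,0,0,-1],[0,0,9,0,0,0,-1],[0,0,9.8,0,0,0,-1]]]'
python3 - <<'E'
from h import *
cv2.imwrite("pics/w2.png",robot.read_camera("wrist")[:,:,::-1])
cv2.imwrite("pics/s2.png",cv2.resize(robot.read_camera("scene")[130:330,160:390,::-1],None,fx=3,fy=3))
E
```

```text
time: 3.2
tool_pos: [0.4934, 0.1359, 0.1017]
tool_rot: [-3.141, -0.0, 1.478]
contact_force: [-1.3, 0.2, -0.3]
opening: 0.0004
```

View pics/s2.png

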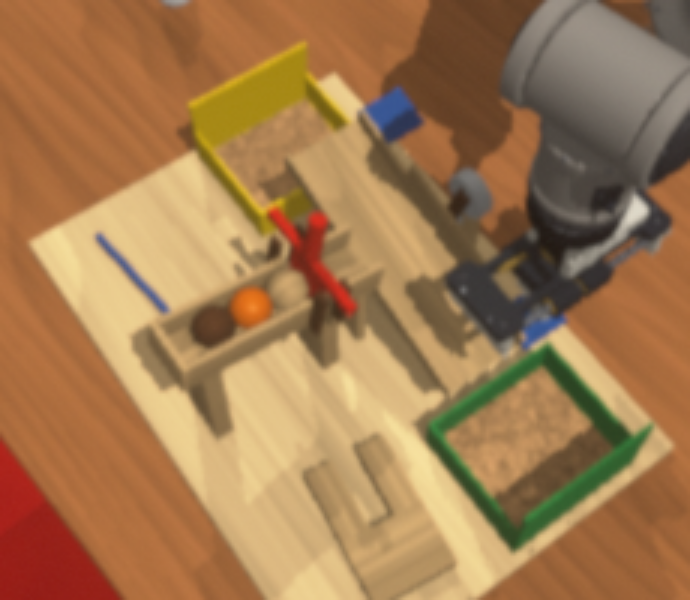

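The left pad is down, the right pad raised at (392,112), and the disc has swung left, so the seesaw has rocked over. Up next, then over to the right of the peg.

```bash
python3 -m creep '[[[0,0,-3,0,0,0,-1],[0,0,-7.5,0,0,0,-1],[0,0,-12,0,0,0,-1],[-1,1,-16,0,0,0,-1],[-4,4,-19,0,0,0,-1],[-7,7.5,-19,0,0,0,-1],[-10.5,11,-19,0,0,0,-1],[-14,14.5,-19,0,0,0,-1]]]'; python3 -m creep '[[[-1.2,1.8,0,0,0,0,-1],[-1.4,2,0,0,0,0,-1],[-1.4,2,0,0,0,0,-1]]]'
python3 - <<'E'
from h import *
o=robot.observe();print(o['tool_pos'],o['qpos'])
cv2.imwrite("pics/w3.png",robot.read_camera("wrist")[:,:,::-1])
cv2.imwrite("pics/s3.png",cv2.resize(robot.read_camera("scene")[130:330,160:390,::-1],None,fx=3,fy=3))
for uv in(): pass
E
```

```text
time: 4.1
tool_pos: [0.6259, -0.0184, 0.292]
tool_rot: [-3.141, 0.0, 1.478]
contact_force: [1.2, 0.2, -0.5]
opening: 0.0008
time: 4.4
tool_pos: [0.6444, -0.0344, 0.2915]
tool_rot: [-3.14, -0.0, 1.478]
contact_force: [0.4, -0.3, -0.7]
opening: 0.0005
[ 0.64439854 -0.03443866  0.29153243] [-1.72006638e-01  5.47558549e-01  1.05750933e+00 -1.16434436e-04
  1.53826712e+00 -7.89131142e-02]
```

View pics/s3.png

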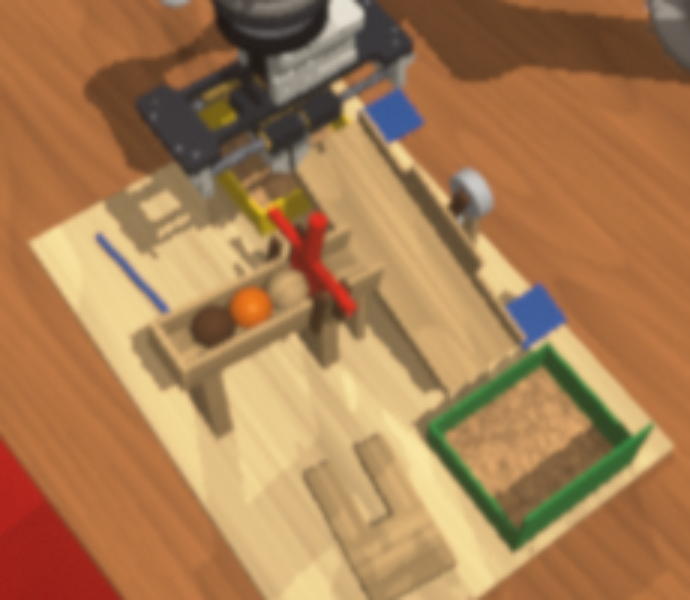

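View pics/w3.png

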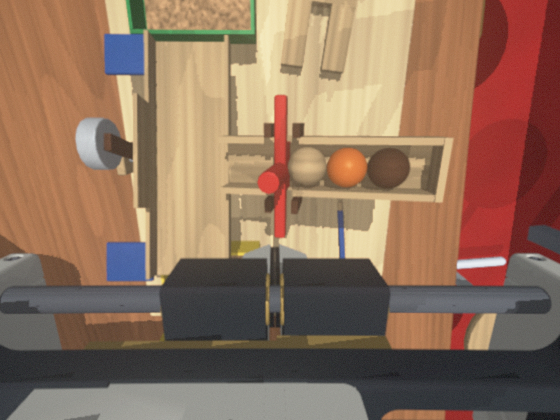

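The wrist view shows the seesaw staying tipped left, the peg's top at (268,182), its foot near (280,170), and ball1 at (308,167). I check the peg by the wrist camera.

Run:
```python
from h import *
print("pegtop",atz("wrist",(268,182),.238),"foot",atz("wrist",(281,172),.189),"ball1",atz("wrist",(308,167),.17))
```

```text
pegtop [0.64393696 0.0056816  0.238     ] foot [0.65361663 0.00384469 0.189     ] ball1 [0.67836399 0.0031093  0.17      ]
```

```bash
python3 -m creep '[[[0,0.2,3,0,0,0,-1],[0,0.2,6,0,0,0,-1],[0,0.2,7,0,0,0,-1],[0,0.2,7,0,0,0,-1],[1.5,0.2,7,0,0,0,-1],[2.5,0.2,7,0,0,0,-1],[3.5,0.2,7,0,0,0,-1],[4.2,0.2,7,0,0,0,-1]]]'
python3 - <<'E'
from h import *
cv2.imwrite("pics/w4.png",robot.read_camera("wrist")[:,:,::-1])
E
```

```text
time: 5.3
tool_pos: [0.6501, 0.0098, 0.2234]
tool_rot: [3.141, 0.0, 1.481]
contact_force: [-0.3, -1.8, 0.9]
opening: 0.0005
```

View pics/w4.png

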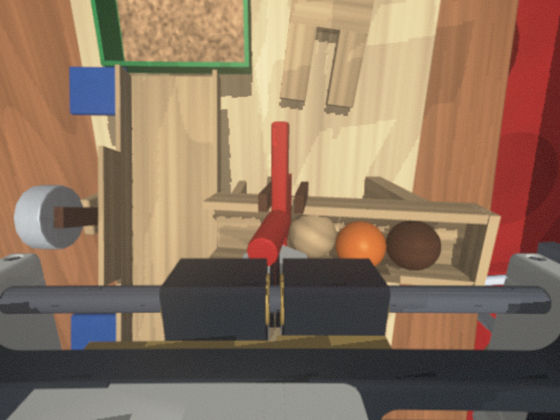

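```bash
python3 -m creep '[[[0.8,0,0,0,0,0,-1],[1.6,0,0,0,0,0,-1],[2.4,0,0,0,0,0,-1],[3,0,0,0,0,0,-1],[3.4,0,0,0,0,0,-1],[3.6,0,0,0,0,0,-1]]]'
python3 - <<'E'
from h import *
cv2.imwrite("pics/w5.png",robot.read_camera("wrist")[:,:,::-1])
E
```

```text
time: 5.95
tool_pos: [0.6528, 0.0414, 0.2232]
tool_rot: [-3.141, 0.009, 1.479]
contact_force: [-3.5, -23.7, 2.9]
opening: 0.0005
```

View pics/w5.png

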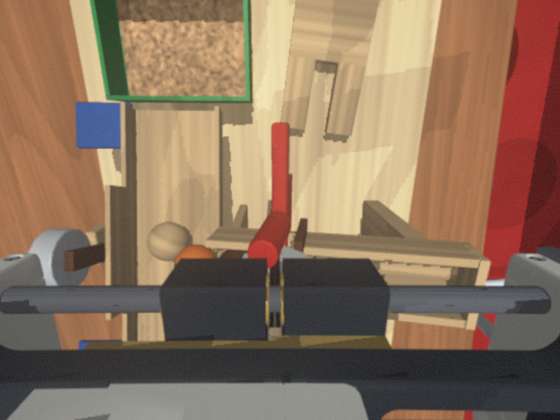

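It is at the end stop (24 N) and the balls are rolling. I back off to the right, then go up.

```bash
python3 -m creep '[[[-0.6,0,0,0,0,0,-1],[-1.5,0,0,0,0,0,-1],[-3,0,0,0,0,0,-1],[-3,0,-2,0,0,0,-1],[-3,0,-6,0,0,0,-1],[-3,0,-10,0,0,0,-1],[-3,0,-12,0,0,0,-1],[-3,0,-12,0,0,0,-1]]]'
python3 - <<'E'
from h import *
cv2.imwrite("pics/w6.png",robot.read_camera("wrist")[:,:,::-1])
cv2.imwrite("pics/s6.png",cv2.resize(robot.read_camera("scene")[130:330,160:390,::-1],None,fx=3,fy=3))
E
```

```text
time: 6.8
tool_pos: [0.6511, 0.012, 0.3475]
tool_rot: [3.135, 0.009, 1.479]
contact_force: [0.1, -0.4, 0.0]
opening: 0.0006
```

View pics/w6.png

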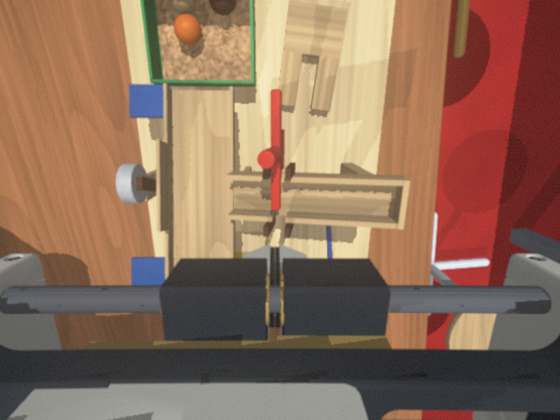

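View pics/s6.png

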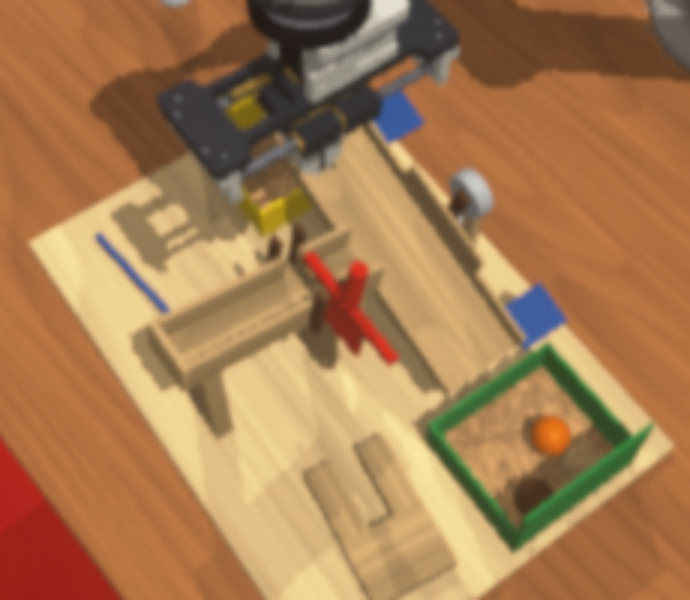

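Orange is at (550,435) and dark at (533,495) in the green tray; the pale ball isn't visible yet. I move back and look from above.

```bash
python3 -m creep '[[[0,-4,0,0,0,0,-1],[0,-8,-1,0,0,0,-1],[0,-12,-1,0,0,0,-1],[0,-16,-1,0,0,0,-1],[-2,-20,-1,0,0,0,-1],[-5,-22,-1,0,0,0,-1],[-8,-22,-1,0,0,0,-1],[-8,-22,-1,0,0,0,-1]]]'
python3 - <<'E'
from h import *
cv2.imwrite("pics/t7.png",cv2.resize(robot.read_camera("top")[140:290,180:380,::-1],None,fx=4,fy=4,interpolation=cv2.INTER_CUBIC))
a=robot.read_camera("scene"); cv2.imwrite("pics/s7.png",a[:,:,::-1])
for l in ("ball1",):
  for c in("top","scene"): look(c,[l])
print(robot.observe()['time'])
E
```

```text
time: 7.7
tool_pos: [0.4223, -0.0492, 0.3524]
tool_rot: [-3.138, 0.009, 1.476]
contact_force: [0.3, 0.6, -0.0]
opening: 0.0003
top ball1 [(0.57, [0.6066, 0.2411, 0.0451]), (0.5, [0.5577, 0.2488, 0.0495]), (0.43, [0.5513, 0.2064, 0.0507])]
scene ball1 [(0.51, [0.6165, 0.2431, 0.0529]), (0.45, [0.5611, 0.2109, 0.049]), (0.41, [0.5627, 0.2512, 0.0477])]
7.9
```

View pics/t7.png

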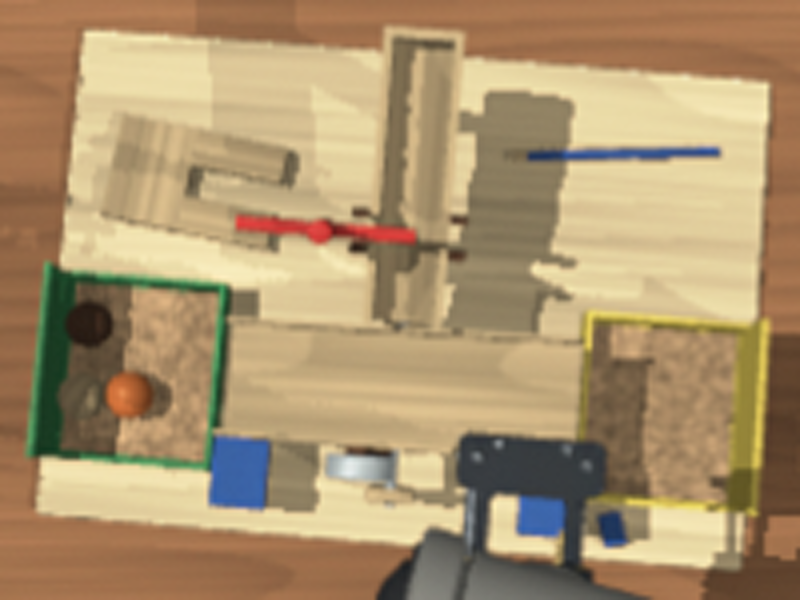

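View pics/s7.png

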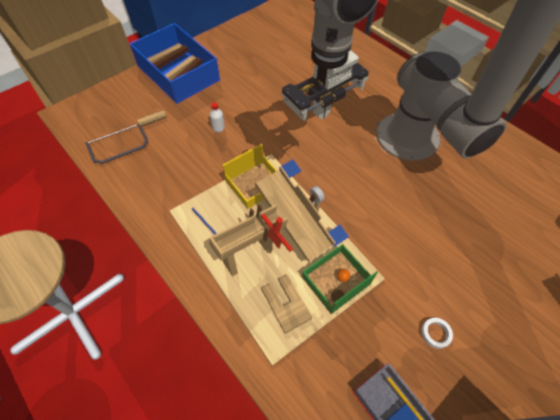

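All three balls are in the green tray (pale beside orange, at about (85,398) in the zoom), and the loose items are unmoved. Last, the stop travel.

Run:
```python
from h import *
a=atz("top",(281.9,199.3),.238);b=atz("top",(260.1,197.4),.238); print(b-a,np.linalg.norm(b-a))
print(b, robot.observe()['contact_force'])
```

```text
[0.00564831 0.0548102  0.        ] 0.0551004684252406
[0.64875406 0.05592522 0.238     ] [0.6779297  0.47122752 0.23077561]
```

```bash
python3 -c "
from cell import robot
print(robot.hand_in())"
```

```text
the job is handed in; nothing more can be done
None
```

The job is done and handed in at about 8 s of the 48 s allowed. No verdict was reported.

- **Seesaw:** I pressed the raised left pad with the closed fingertips. The seesaw rocked over its pivot and stayed tipped to the green left side.
- **Stop:** I pushed the red peg sideways to its end stop, with 24 N at the wrist. From the top camera it moved 55.1 mm, against 55 mm for fully open.
- **Balls:** The last pictures show all three in the green tray and the ramp empty. The pale ball was out of view right after the push. It turned up beside the orange one in the next pictures, and the network found three balls at tray height in both views.
- **Other things:** The tape, glue, sharpener, bench pin and pencil look unmoved. I compared those pictures by eye and did not measure them.
- **Robot:** It finished raised above the bench, touching nothing, with a contact force under 1 N.
- **Disagreements:** Early on, the networks gave the whole part instead of the individual pad or peg points. I located those from the pixels and checked them against the given sizes. The two fixed cameras and the wrist camera agreed to about 3–7 mm.

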